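# Put the muddled mate set back in its own trays

### The job

The mate set was lifted out of the mirrored cabinet with every piece standing in another piece's bamboo tray: stand the white porcelain mate in the wide-rimmed round dish, the square glass jar in the square tray and the grey silicone cup in the small round dish, each upright and flat on the tray's floor inside the rim. First stand one piece upright on the bare cork mat, let go of it there, and use the mat as the free spot while you change the others round. Keep all three pieces upright throughout, do not drop or bang the porcelain and the glass down, and leave the bombilla, the scoop and the sugar pot where they lie.

Things in the scene. Friction and masses are not known exactly. Their poses are not given: they have to be found in the camera images.
- mate_mid (a point): the mate: white porcelain open drinking vessel, round, 84 tall, widest 68 in diameter (upright wall from 28 to 50 above its foot), neck 57 across at 72, rim 62 across, flat foot 64 across, about 0.25 kg. The point is on its axis half-way up, 42 above the foot; z is up. At the start it stands in the small round dish. Sizes in mm.
- jar_mid (a point): the jar: clear glass, square, 60 x 60, glass walls upright to 72, sloping shoulder, round steel twist cap 55 in diameter from 80 to 96, whole height 96, about 0.32 kg, cap shut. The point is on its axis half-way up, 48 above the base; x and y are square to its flat sides, z is up. At the start it stands in the wide-rimmed round dish. Sizes in mm.
- cup_mid (a point): the cup: plain grey silicone, open, round, 72 tall, 52 across the base tapering out evenly to 62 at the rim (57 half-way up), firm, about 0.08 kg. The point is on its axis half-way up, 36 above the base; z is up. At the start it stands in the square tray. Sizes in mm.
- dish_wide: the mate's place: round bamboo dish, fixed, 134 across with a flat rim 20 wide, 14 high; flat floor 94 across, 6 above the worktop. Origin at the centre of its underside. Sizes in mm.
- tray_square: the jar's place: square bamboo tray, fixed, 94 x 94 outside with walls 7 thick, 14 high; flat floor 80 x 80, 6 above the worktop. Origin at the centre of its underside; x and y are square to its sides. Sizes in mm.
- dish_small: the cup's place: round bamboo dish, fixed, 86 across with a thin rim 5 wide, 14 high; flat floor 76 across, 6 above the worktop. Origin at the centre of its underside. Sizes in mm.
- cork_mat: the free spot: bare flat round cork mat, fixed, 140 across, 5 thick, with no rim. Origin at the centre of its underside. Sizes in mm.
- bombilla: bystander: curved steel drinking straw, 175 long, 8 thick, lying flat. Origin near the middle of its stem at worktop height, x along the stem towards the mouth end. Sizes in mm.
- scoop: bystander: white plastic scoop lying flat, bowl 46 x 40 x 24 high with a flat handle 80 long towards its -x. Origin under the middle of the bowl. Sizes in mm.
- sugar_pot: bystander: round lidded steel sugar pot, 80 across, 70 high with the knob. Origin at the centre of its underside. Sizes in mm.

How it is judged:
On the way:
1. one of the three pieces stands upright on the cork mat, let go (((horizontal distance between mate_mid and cork_mat below 0.045 m and height (world z) of mate_mid between 0.043 and 0.051 m and angle between mate_mid's own z axis and vertical below 0.1 rad and linear speed of mate below 0.02 m/s and contact force between mate and the fingers below 0.3 N) or (horizontal distance between jar_mid and cork_mat below 0.045 m and height (world z) of jar_mid between 0.049 and 0.057 m and angle between jar_mid's own z axis and vertical below 0.1 rad and linear speed of jar below 0.02 m/s and contact force between jar and the fingers below 0.3 N) or (horizontal distance between cup_mid and cork_mat below 0.045 m and height (world z) of cup_mid between 0.037 and 0.045 m and angle between cup_mid's own z axis and vertical below 0.1 rad and linear speed of cup below 0.02 m/s and contact force between cup and the fingers below 0.3 N))), for 0.2 s.
At the end, for the whole second after the job is handed in: The mate stands in the wide-rimmed round dish (within 16 mm of its centre), the jar in the square tray (within 15 mm) and the cup in the small round dish (within 14 mm), each flat on the tray's floor (height within 4 mm), upright within 0.1 rad, at rest and let go (horizontal distance between mate_mid and dish_wide below 0.016 m and height (world z) of mate_mid between 0.044 and 0.052 m and angle between each of mate_mid, jar_mid, cup_mid's own z axis and vertical below 0.1 rad and linear speed of each of mate, jar, cup below 0.02 m/s and contact force between each of mate, jar, cup and the fingers below 0.3 N and horizontal distance between jar_mid and tray_square below 0.015 m and height (world z) of jar_mid between 0.05 and 0.058 m and horizontal distance between cup_mid and dish_small below 0.014 m and height (world z) of cup_mid between 0.038 and 0.046 m); the robot touches nothing.
It fails at once if the mate, the jar or the cup is tipped by more than 0.6 rad (angle between any of mate_mid, jar_mid, cup_mid's own z axis and vertical above 0.6 rad).
It fails at once if the mate or the jar is dropped or banged on to a tray or the mat (more than 60 N) (contact force between any of mate, jar and dish_wide above 60 N or contact force between any of mate, jar and tray_square above 60 N or contact force between any of mate, jar and dish_small above 60 N or contact force between any of mate, jar and cork_mat above 60 N).
It fails at once if the bombilla, the scoop or the sugar pot is moved by more than 20 mm (distance of any of bombilla, scoop, sugar_pot from where it was at the start of the episode above 0.02 m).
It also fails if it takes over 118 s, if anything falls off the work surface, if the arm or the gripper's body presses on something with over 40 N, if the wrist force passes 120 N, or if a joint passes its speed limit or range.

### The arm

A 6-joint arm with a two-finger parallel gripper is mounted at the origin on the work surface. World frame = base frame: x ahead of the robot, y to its left, z up, the work surface at z = 0. Lengths are in m, angles in rad, forces in N, time in s.
With the tool pointing down it reaches from about 0.35 to 0.85 m from the base axis. Payload 8.1 kg.
Tool frame: the origin (TCP) lies at the very end of the fingers, on their centre line; the grasp point (between the pads) lies behind it (arm.grip_depth is the z of the grasp point in the tool frame, in m); z points along the fingers, y is the direction in which the jaws open and shut (so a half turn about z gives the same grasp; the last joint's range is limited). The gripper opens to 93 mm and grips with 3 to 60 N. Pads are 15 mm wide; open, the fingers measure 128 mm over their backs; the gripper's body (75 mm by 188 mm) begins 65 mm behind the grasp point.
Start: joints at [-1.208, 0.13, 1.488, -0, 1.523, -0.085], TCP at [0.26, -0.541, 0.219] pointing down, gripper open.
Joint ranges: [-2.96, 2.96], [-0.89, 2.26], [0.02, 2.5], [-1.34, 4.48], [0, 2.73], [-2.66, 2.66]. Speed limits (rad/s): [2.39, 2.39, 2.79, 3.14, 3.14, 3.14].

### API

Orientations are given as a unit quaternion [x, y, z, w].
In Python, from bench import arm gives the robot as it stands.
- The arm moves only by the tool send_rows, never from a script. Its argument "commands" is a list of rows, each a list of 3 entries, a list of its own where there are three numbers: the shift along the tool's x, y, z in mm, then the turn, a rotation vector about the tool's x, y, z in rad, then the closure, from -1 (fully open) to 1 (shut). In form: [[[dx, dy, dz], [ax, ay, az], claw], ...]. A call has 1 to 20 rows; each row is the pose to reach, as a shift and turn from the pose measured when the call began, along the tool's axes at that moment; what a row does not reach only later rows make up. A row lasts 1/12 s, in which the tool goes at most 41.7 mm and 7.16 degrees, less where a joint would pass 70% of its speed; a pose out of reach is approached as far as the arm can. A call with a gripper value outside its range is refused whole. The fingers move at their own pace and stop on an object; "force" is the grip in N (left out, the last holds). Time passes only in rows, so rows that repeat a pose let the fingers close. It gives the time, the measured TCP pose, the force and the opening at its end, in the units of the state.
- arm.get_state(): the state, without advancing time (a new reading comes with each control period).
- arm.grab_frame(name): name is "side" or "top"; returns a dict with "frame" (480x640x3 uint8, red, green, blue), "depth" (480x640 float32, m along the optical axis (not along the pixel's ray), 0 where there is no reading), "K" (3x3 intrinsics, pixels), "T" (4x4, takes a point from camera to world coordinates). Camera axes: x right, y down, z forward; pixel columns grow to the right and rows downward; lengths in m; the calibration is good to about 2 mm. A picture is of the moment at which its call begins.
- arm.close_job(): hands the job in, once; it reports no verdict.
The state is a dict: "time_s": time; "joint_positions": joint angles; "qd": joint speeds; "effort": joint torques, N m; "position": TCP position; "tcp_rot": TCP orientation; "wrist_force": force on the tool from outside, world axes, zero at the start; "wrist_torque": the same for the moment, N m; "opening": finger opening in m.
Only numpy, scipy, OpenCV 4.12 (cv2) and the standard library are available. Lean on these libraries where they do the work, as an engineer would, in place of code of your own. Each camera call takes 0.05 s, during which the arm holds its last target. There are 200 camera calls.

## Working session

There is one attempt and no reset: what is moved stays moved. The work goes in short steps, Python scripts to look and compute and a tool call to move; the robot and the scene stay as the last step left them, time stands still between calls to the robot, and variables do not carry over. Pictures are saved under pics/ and viewed, about 12 in all and at most 16, crops included, and the job is handed in when it is done.

Besides the shell and the picture viewer there is one more tool, called by a JSON object that holds its "method" and its "body". send_rows: Moves the arm, as the interface text tells. Its arguments: {"type":"object","properties":{"commands":{"type":"array","items":{"type":"array"}},"force":{"type":"number"}},"required":["commands"]}

```bash
mkdir -p pics; ls
python3 - <<'E'
from bench import arm
import cv2,numpy as np
print(arm.get_state(), arm.grip_depth)
for n in("top","side"):
    f=arm.grab_frame(n); cv2.imwrite(f"pics/{n}0.png",f["frame"][:,:,::-1]); print(n,f["K"],f["T"].round(4))
    np.savez(f"pics/{n}0.npz",**f)
E
```

```text
pics
{'time_s': 0.0, 'joint_positions': array([-1.20837034e+00,  1.31167422e-01,  1.48930058e+00,  1.01771582e-05,
        1.52297540e+00, -8.53954218e-02]), 'qd': array([-0.00133612, -0.00023751, -0.00120002, -0.00288259,  0.00021224,
        0.00036251]), 'effort': array([-8.11244190e-04, -5.59836316e+01, -4.91762710e+01,  7.68761127e-02,
        3.57224804e-02, -1.96132783e-04]), 'position': array([ 0.25962369, -0.54028479,  0.217572  ]), 'tcp_rot': array([ 9.75036195e-01,  2.22044056e-01, -1.22735586e-04, -9.17216100e-04]), 'wrist_force': array([ 0.39596477,  0.2121481 , -0.15747787]), 'wrist_torque': array([ 0.01163064, -0.00156887, -0.0447759 ]), 'opening': 0.09303905442806028} -0.0188
top [[566.85923722   0.         307.58002541]
 [  0.         566.85923722 234.07949489]
 [  0.           0.           1.        ]] [[ 0.1251 -0.9688  0.2137  0.3362]
 [-0.9921 -0.1231  0.0228 -0.0029]
 [ 0.0042 -0.2149 -0.9766  1.005 ]
 [ 0.      0.      0.      1.    ]]
side [[474.45261938   0.         309.3227487 ]
 [  0.         474.45261938 239.85465834]
 [  0.           0.           1.        ]] [[-0.9431 -0.1835  0.2774  0.2358]
 [-0.3324  0.5504 -0.7659  0.7752]
 [-0.0121 -0.8145 -0.5801  0.6686]
 [ 0.      0.      0.      1.    ]]
```

View pics/top0.png

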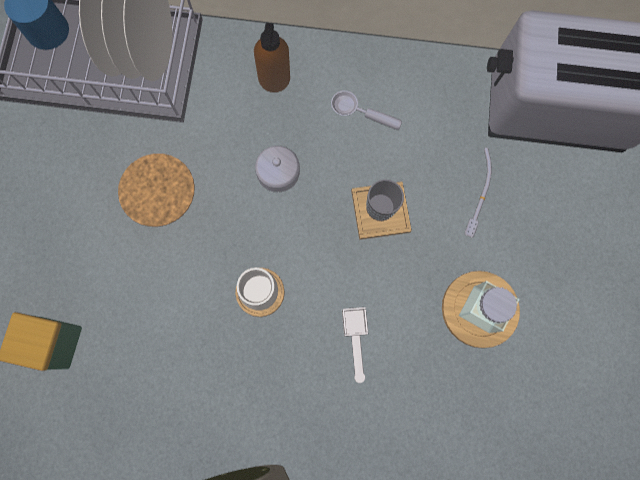

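View pics/side0.png

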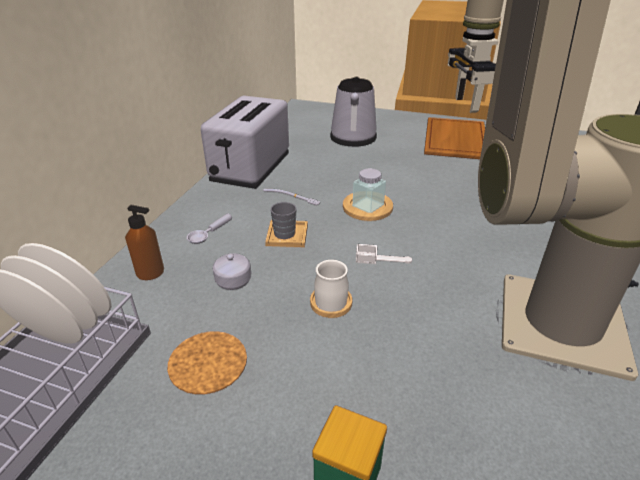

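The top view shows the mat at (157,190), the mate in the small dish at (258,290), the cup in the square tray at (382,207), the jar in the wide dish at (482,308), and the bystanders between them. The side view agrees. Next I'll measure positions.

```bash
cat > h.py <<'E'
import numpy as np,cv2
def cloud(f):
    h,w=f["depth"].shape; v,u=np.mgrid[:h,:w]; K=f["K"]; d=f["depth"]
    p=np.stack([(u-K[0,2])/K[0,0]*d,(v-K[1,2])/K[1,1]*d,d],-1)
    P=p@f["T"][:3,:3].T+f["T"][:3,3]; P[d==0]=np.nan; return P
def ray(f,uv,z):
    uv=np.atleast_2d(uv).astype(float); K=f["K"]
    d=np.c_[(uv[:,0]-K[0,2])/K[0,0],(uv[:,1]-K[1,2])/K[1,1],np.ones(len(uv))]@f["T"][:3,:3].T
    o=f["T"][:3,3]; return (o+d*((z-o[2])/d[:,2])[:,None])[:,:2]
def proj(f,p):
    c=np.linalg.inv(f["T"])@np.r_[p,1]; q=f["K"]@c[:3]; return q[:2]/q[2]
def circ(xy):
    A=np.c_[2*xy,np.ones(len(xy))]; s=np.linalg.lstsq(A,(xy**2).sum(1),rcond=None)[0]
    return s[:2],np.sqrt(s[2]+s[0]**2+s[1]**2)
E
python3 - <<'E'
from h import *
f=dict(np.load("pics/top0.npz")); s=dict(np.load("pics/side0.npz"))
hsv=cv2.cvtColor(f["frame"],cv2.COLOR_RGB2HSV)
m=cv2.inRange(hsv,(8,70,60),(28,255,255))
m=cv2.morphologyEx(m,cv2.MORPH_CLOSE,np.ones((3,3)))
P=cloud(f); S=cloud(s)
for c in cv2.findContours(m,cv2.RETR_EXTERNAL,cv2.CHAIN_APPROX_NONE)[0]:
    if cv2.contourArea(c)<600: continue
    c=cv2.convexHull(c)[:,0]; z=.005 if c[:,0].mean()<200 else .014
    xy=ray(f,c,z); r=cv2.minAreaRect((xy*1000).astype(np.float32))
    print(c.mean(0).round(),"rect",np.round(r[0],1),np.round(r[1],1),round(r[2],1),"enc",cv2.minEnclosingCircle((xy*1000).astype(np.float32)))
print("raised things by cloud")
for n,uv in dict(mate=(258,290),cup=(382,207),jar=(490,305),pot=(277,167),scoop=(355,322)).items():
    q=ray(f,uv,.05)[0]
    for nm,C in(("top",P),("side",S)):
        k=(np.hypot(*(C[...,:2]-q).transpose(2,0,1))<.07)
        Z=C[k][:,2]; zt=np.nanpercentile(Z[Z>.018],98) if (Z>.018).sum()>5 else 0
        for lo,hi in((.02,.05),(.05,zt-.008),(zt-.008,zt+.01)):
            pts=C[k&(C[...,2]>lo)&(C[...,2]<hi)][:,:2]
            if len(pts)>8:
                r=cv2.minAreaRect((pts*1000).astype(np.float32)); cc=circ(pts)
                print(n,nm,f"zt {zt:.3f} band {lo:.3f}-{hi:.3f}",len(pts),"rect",np.round(r[0]).tolist(),np.round(r[1]).tolist(),round(r[2],1),"circ",(cc[0]*1000).round(1),(cc[1]*1000).round(1))
E
```

```text
[ 35. 342.] rect [306.7 475.3] [91.7 85.8] 84.6 enc ((307.78594970703125, 473.9625244140625), 58.53074264526367)
[479. 309.] rect [ 459.4 -295.1] [132.2 133.6] 49.8 enc ((459.36614990234375, -294.85321044921875), 67.74857330322266)
[377. 210.] rect [ 614.7 -105.3] [94.6 94.8] 15.2 enc ((613.1734619140625, -104.77057647705078), 64.62606811523438)
[155. 188.] rect [603.2 308. ] [138.2 137.6] 9.7 enc ((604.0972900390625, 307.44873046875), 70.07318115234375)
[272.  68.] rect [874.3 130.1] [110.9  65.9] 10.7 enc ((875.52001953125, 131.09071350097656), 57.42677688598633)
raised things by cloud
mate top zt 0.093 band 0.020-0.050 132 rect [440.0, 88.0] [64.0, 60.0] 35.4 circ [438.2  90.3] 31.5
mate top zt 0.093 band 0.050-0.085 310 rect [437.0, 88.0] [59.0, 66.0] 51.3 circ [437.4  89.8] 28.9
mate top zt 0.093 band 0.085-0.103 336 rect [440.0, 92.0] [60.0, 60.0] 54.6 circ [439.6  91.7] 28.1
mate side zt 0.092 band 0.020-0.050 378 rect [440.0, 94.0] [62.0, 66.0] 52.4 circ [439.4  90.9] 32.2
mate side zt 0.092 band 0.050-0.084 759 rect [440.0, 93.0] [62.0, 67.0] 45.5 circ [439.1  91.8] 29.6
mat
[... 1636 characters left out ...]
e zt 0.068 band 0.020-0.050 639 rect [661.0, 91.0] [77.0, 76.0] 81.4 circ [660.7  90.6] 34.3
pot side zt 0.068 band 0.050-0.060 318 rect [660.0, 89.0] [60.0, 60.0] 29.6 circ [661.6  88.1] 20.9
pot side zt 0.068 band 0.060-0.078 37 rect [662.0, 89.0] [12.0, 12.0] 65.1 circ [661.4  89.2] 4.9
scoop top zt 0.028 band 0.020-0.050 178 rect [409.0, -80.0] [46.0, 40.0] 11.2 circ [409.  -79.6] 23.0
scoop top zt 0.028 band 0.020-0.038 177 rect [409.0, -80.0] [46.0, 40.0] 11.2 circ [409.  -79.6] 23.0
scoop side zt 0.026 band 0.020-0.050 108 rect [409.0, -80.0] [45.0, 44.0] 13.0 circ [408.7 -80.6] 23.0
scoop side zt 0.026 band 0.018-0.036 132 rect [409.0, -80.0] [45.0, 44.0] 13.3 circ [408.5 -80.6] 22.8
```

```bash
cat >> h.py <<'E'
from scipy.spatial.transform import Rotation as R
def go(x,y,z,yaw,show=True):
    """tool-frame delta (mm, rotvec) from now to TCP x,y,z (mm), pointing down, tool x at yaw deg"""
    from bench import arm
    s=arm.get_state(); R0=R.from_quat(s["tcp_rot"]); t=np.radians(yaw)
    Rt=R.from_matrix(np.c_[[np.cos(t),np.sin(t),0],[np.sin(t),-np.cos(t),0],[0,0,-1]])
    d=R0.inv().apply(np.array([x,y,z])-s["position"]*1000); r=(R0.inv()*Rt).as_rotvec()
    if show: print("to",(x,y,z,yaw),"d",d.round(1).tolist(),"r",r.round(3).tolist(),"rows",max(np.linalg.norm(d)/41.7,np.degrees(np.linalg.norm(r))/7.16).round(1))
    return d,r
def st():
    from bench import arm
    s=arm.get_state(); x=R.from_quat(s["tcp_rot"]).as_matrix()[:,0]
    print("t %.1f"%s["time_s"],"tcp",(s["position"]*1000).round(1),"yaw %.1f"%np.degrees(np.arctan2(x[1],x[0])),"open %.1f"%(s["opening"]*1000),"F",s["wrist_force"].round(1))
E
python3 - <<'E'
from h import *
for n in("top","side"):
    f=dict(np.load(f"pics/{n}0.npz")); C=cloud(f); 
    hsv=cv2.cvtColor(f["frame"],cv2.COLOR_RGB2HSV); m=cv2.inRange(hsv,(8,60,50),(30,255,255))>0
    k=m&(np.hypot(C[...,0]-.439,C[...,1]-.091)<.06)&(C[...,2]<.025)
    mm=(k*255).astype(np.uint8); p=cv2.convexHull(np.argwhere(mm)[:,::-1].astype(np.int32))[:,0]
    xy=ray(f,p,.014); r=np.hypot(*(xy-xy.mean(0)).T); 
    c=cv2.minEnclosingCircle((xy*1000).astype(np.float32)); print(n,k.sum(),"small enc",c,"box",(xy.min(0)*1000).round(1),(xy.max(0)*1000).round(1))
    if n=="side":
      for nm,q,z in(("wide",(.4595,-.295),.014),("tray",(.614,-.105),.014),("mat",(.6035,.3075),.005)):
        k=m&(np.hypot(C[...,0]-q[0],C[...,1]-q[1])<.085)&(C[...,2]<.025)
        p=cv2.convexHull(np.argwhere(k)[:,::-1].astype(np.int32))[:,0]; xy=(ray(f,p,z)*1000).astype(np.float32)
        print(nm,cv2.minAreaRect(xy),cv2.minEnclosingCircle(xy))
go(619.5,-105,130,25.7); go(619.5,-105,26,25.7)
E
```

```text
top 505 small enc ((440.0929870605469, 90.94025421142578), 42.819095611572266) box [397.7  48.5] [482.7 133.1]
side 407 small enc ((437.364501953125, 96.96076202392578), 46.75087356567383) box [395.   57.3] [482.  143.4]
wide ((455.199462890625, -279.3973388671875), (130.50491333007812, 132.9638214111328), 11.229890823364258) ((456.6928405761719, -286.9421691894531), 74.76782989501953)
tray ((611.1699829101562, -98.79407501220703), (95.87937927246094, 110.76985931396484), 15.357421875) ((610.9791870117188, -99.28772735595703), 71.41429138183594)
mat ((602.9041137695312, 305.995849609375), (138.98997497558594, 142.14796447753906), 52.27070236206055) ((603.2766723632812, 306.0745544433594), 71.65260314941406)
to (619.5, -105, 130, 25.7) d [512.9, -236.5, 88.1] r [-0.002, -0.0, -0.001] rows 13.7
to (619.5, -105, 26, 25.7) d [512.9, -236.3, 192.1] r [-0.002, -0.0, -0.001] rows 14.3
```

{"method": "send_rows", "body": {"commands": [[[35,-16,0],[0,0,0],-1],[[75,-35,0],[0,0,0],-1],[[113,-52,0],[0,0,0],-1],[[151,-70,0],[0,0,0],-1],[[188,-87,0],[0,0,0],-1],[[226,-104,0],[0,0,0],-1],[[264,-122,0],[0,0,0],-1],[[302,-139,0],[0,0,0],-1],[[340,-157,10],[0,0,0],-1],[[377,-174,20],[0,0,0],-1],[[415,-191,30],[0,0,0],-1],[[453,-209,40],[0,0,0],-1],[[490,-226,50],[0,0,0],-1],[[513,-236,60],[0,0,0],-1],[[513,-236.5,70],[0,0,0],-1],[[513,-236.5,80],[0,0,0],-1],[[513,-236.5,80],[0,0,0],-1]], "force": 10}}

```text
time_s: 1.52
position: [0.6175, -0.1047, 0.1347]
tcp_rot: [0.975, 0.222, -0.003, -0.002]
wrist_force: [-0.7, -0.7, 0.0]
opening: 0.0933
```

Run:
```python
from h import *
from bench import arm
st(); go(619.5,-105,28,25.7)
f=arm.grab_frame("side"); cv2.imwrite("pics/s1.png",f["frame"][100:340,150:500,::-1])
```

```text
t 1.5 tcp [ 617.5 -104.7  134.7] yaw 25.7 open 93.3 F [-0.7 -0.7  0. ]
to (619.5, -105, 28, 25.7) d [2.1, 1.6, 106.7] r [-0.005, 0.004, -0.0] rows 2.6
```

View pics/s1.png

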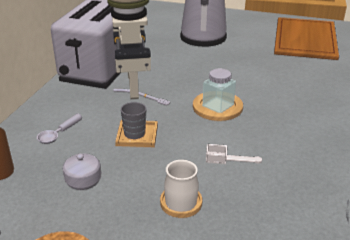

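The gripper sits over the cup (crop pixel 133,100), clear and centred. I'll descend and grip.

{"method": "send_rows", "body": {"commands": [[[2,1.5,25],[0,0,0],-1],[[2,1.5,55],[0,0,0],-1],[[2,1.5,85],[0,0,0],-1],[[2,1.5,100],[0,0,0],-1],[[2,1.5,106],[0,0,0],-1],[[2,1.5,106],[0,0,0],-1],[[2,1.5,106],[0,0,0],-0.3],[[2,1.5,106],[0,0,0],0.2],[[2,1.5,106],[0,0,0],1],[[2,1.5,106],[0,0,0],1],[[2,1.5,106],[0,0,0],1],[[2,1.5,106],[0,0,0],1],[[2,1.5,106],[0,0,0],1],[[2,1.5,106],[0,0,0],1]], "force": 10}}

```text
time_s: 2.73
position: [0.6204, -0.1057, 0.0309]
tcp_rot: [0.975, 0.222, -0.001, -0.001]
wrist_force: [-0.4, 1.0, 6.3]
opening: 0.0609
```

Run:
```python
from h import *
st(); go(619,-105,140,25.7); go(603.5,307,140,25.7)
```

```text
t 2.7 tcp [ 620.4 -105.7   30.9] yaw 25.6 open 60.9 F [-0.4  1.   6.3]
to (619, -105, 140, 25.7) d [-1.2, -1.5, -109.1] r [-0.003, 0.002, -0.001] rows 2.6
to (603.5, 307, 140, 25.7) d [163.1, -379.7, -108.3] r [-0.003, 0.002, -0.001] rows 10.2
```

{"method": "send_rows", "body": {"commands": [[[0,0,0],[0,0,0],1],[[0,0,0],[0,0,0],1],[[0,0,0],[0,0,0],1],[[0,0,-3],[0,0,0],1],[[0,0,-8],[0,0,0],1],[[0,0,-8],[0,0,0],1]], "force": 10}}

```text
time_s: 3.23
position: [0.6207, -0.1058, 0.0397]
tcp_rot: [0.975, 0.222, -0.001, -0.001]
wrist_force: [0.1, 0.6, -0.5]
opening: 0.0603
```

Run:
```python
from h import *
from bench import arm
st(); go(619,-105,140,25.7); go(603.5,307,140,25.7)
f=arm.grab_frame("side"); cv2.imwrite("pics/s2.png",cv2.resize(f["frame"][150:280,220:380,::-1],None,fx=4,fy=4))
```

```text
t 3.2 tcp [ 620.7 -105.8   39.7] yaw 25.6 open 60.3 F [ 0.1  0.6 -0.5]
to (619, -105, 140, 25.7) d [-1.4, -1.7, -100.3] r [-0.003, 0.002, -0.001] rows 2.4
to (603.5, 307, 140, 25.7) d [162.9, -379.9, -99.6] r [-0.003, 0.002, -0.001] rows 10.2
```

View pics/s2.png

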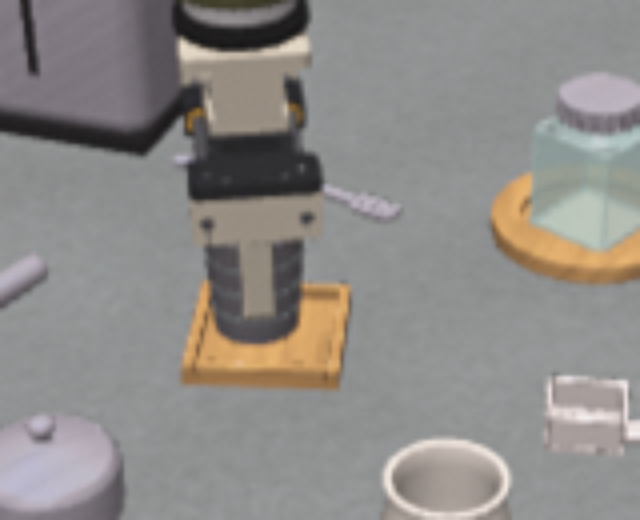

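The cup is held upright above the tray (crop 255,300). I'll carry it to the mat.

{"method": "send_rows", "body": {"commands": [[[0,0,-25],[0,0,0],1],[[0,0,-55],[0,0,0],1],[[0,0,-85],[0,0,0],1],[[8,-19,-100],[0,0,0],1],[[22,-51,-100],[0,0,0],1],[[36,-84,-100],[0,0,0],1],[[50,-117,-100],[0,0,0],1],[[64,-149,-100],[0,0,0],1],[[78,-182,-100],[0,0,0],1],[[92,-215,-100],[0,0,0],1],[[106,-247,-100],[0,0,0],1],[[120,-280,-100],[0,0,0],1],[[134,-313,-100],[0,0,0],1],[[148,-345,-100],[0,0,0],1],[[158,-369,-85],[0,0,0],1],[[163,-380,-70],[0,0,0],1],[[163,-380,-55],[0,0,0],1],[[163,-380,-45],[0,0,0],1],[[163,-380,-45],[0,0,0],1]]}}

```text
time_s: 4.87
position: [0.6014, 0.3052, 0.0811]
tcp_rot: [0.975, 0.222, -0.004, -0.0]
wrist_force: [-1.1, 0.4, -1.7]
opening: 0.0606
```

Run:
```python
from h import *
from bench import arm
st(); go(603.5,307,32,25.7)
f=arm.grab_frame("side"); cv2.imwrite("pics/s3.png",cv2.resize(f["frame"][220:420,120:320,::-1],None,fx=3,fy=3))
```

```text
t 4.9 tcp [601.4 305.2  81.1] yaw 25.6 open 60.6 F [-1.1  0.4 -1.7]
to (603.5, 307, 32, 25.7) d [3.1, -0.6, 49.1] r [-0.002, 0.008, -0.002] rows 1.2
```

View pics/s3.png

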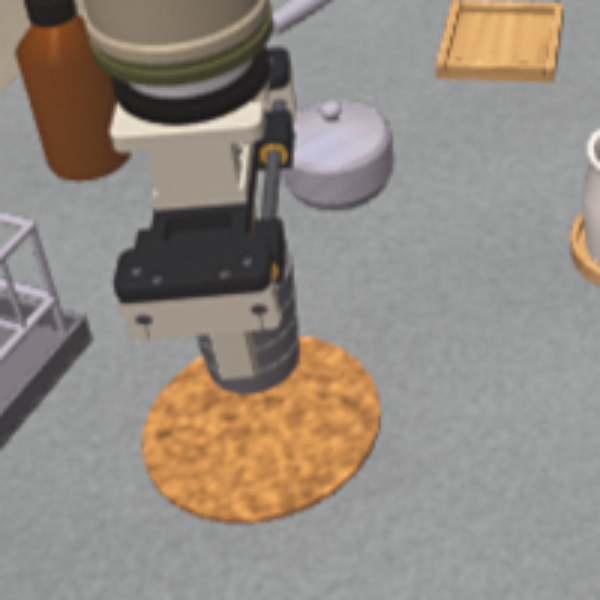

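The cup is upright over the mat (crop 250,360). I'll lower it slowly.

{"method": "send_rows", "body": {"commands": [[[3,-0.5,12],[0,0.007,0],1],[[3,-0.5,24],[0,0.007,0],1],[[3,-0.5,34],[0,0.007,0],1],[[3,-0.5,40],[0,0.007,0],1],[[3,-0.5,44],[0,0.007,0],1],[[3,-0.5,47],[0,0.007,0],1],[[3,-0.5,49],[0,0.007,0],1],[[3,-0.5,50],[0,0.007,0],1],[[3,-0.5,50],[0,0.007,0],1]]}}

```text
time_s: 5.67
position: [0.6046, 0.3071, 0.0331]
tcp_rot: [0.975, 0.221, 0.001, -0.001]
wrist_force: [-0.2, 0.3, -1.6]
opening: 0.0605
```

Run:
```python
from h import *
st();
```

```text
t 5.7 tcp [604.6 307.1  33.1] yaw 25.6 open 60.5 F [-0.2  0.3 -1.6]
```

{"method": "send_rows", "body": {"commands": [[[0,0,1],[0,0,0],1],[[0,0,2],[0,0,0],1],[[0,0,3],[0,0,0],1],[[0,0,4],[0,0,0],1],[[0,0,4],[0,0,0],1]]}}

```text
time_s: 6.08
position: [0.6053, 0.3074, 0.03]
tcp_rot: [0.975, 0.221, 0.001, -0.001]
wrist_force: [-0.5, 0.9, 3.5]
opening: 0.0603
```

Contact came at the predicted height (TCP 30). I'll release and retreat.

{"method": "send_rows", "body": {"commands": [[[0,0,0],[0,0,0],0.2],[[0,0,0],[0,0,0],0],[[0,0,0],[0,0,0],-0.5],[[0,0,0],[0,0,0],-1],[[0,0,0],[0,0,0],-1],[[0,0,0],[0,0,0],-1],[[0,0,0],[0,0,0],-1],[[0,0,0],[0,0,0],-1],[[0,0,-15],[0,0,0],-1],[[0,0,-40],[0,0,0],-1],[[0,0,-75],[0,0,0],-1],[[0,0,-110],[0,0,0],-1],[[0,0,-110],[0,0,0],-1]]}}

```text
time_s: 7.17
position: [0.6096, 0.309, 0.1512]
tcp_rot: [0.975, 0.221, 0.008, -0.003]
wrist_force: [2.4, 1.1, 1.8]
opening: 0.0929
```

```bash
cat >> h.py <<'E'
def find(x,y,bands,n="top",rad=.06,save=None):
    from bench import arm
    f=arm.grab_frame(n); C=cloud(f); k=np.hypot(C[...,0]-x/1e3,C[...,1]-y/1e3)<rad
    for lo,hi in bands:
        p=C[k&(C[...,2]>lo)&(C[...,2]<hi)]
        if len(p)<8: print(n,"none",lo); continue
        c=circ(p[:,:2]); r=cv2.minAreaRect((p[:,:2]*1000).astype(np.float32))
        print(n,(lo,hi),len(p),"circ",(c[0]*1000).round(1),(c[1]*1000).round(1),"rect",np.round(r[0],1),np.round(r[1],1),round(r[2],1),"zmax",p[:,2].max().round(4))
    if save: cv2.imwrite(f"pics/{save}.png",f["frame"][:,:,::-1])
E
python3 - <<'E'
from h import *
st()
find(604,307,[(.03,.06),(.068,.09)],"top",save="t4"); find(604,307,[(.03,.06),(.068,.09)],"side")
go(457.5,-298.5,150,67); go(457.5,-298.5,36,67)
E
```

```text
t 7.2 tcp [609.6 309.  151.2] yaw 25.6 open 92.9 F [2.4 1.1 1.8]
top (0.03, 0.06) 402 circ [604.5 307.7] 27.0 rect [604.1 308.4] [57.7 55. ] 58.0 zmax 0.06
top (0.068, 0.09) 330 circ [605.  308.2] 29.0 rect [605.6 308.5] [61.9 59.7] 12.5 zmax 0.0832
side (0.03, 0.06) 677 circ [605.1 307.6] 27.2 rect [604.4 306.8] [55.3 59.2] 26.6 zmax 0.0599
side (0.068, 0.09) 416 circ [605.  307.4] 29.0 rect [605.6 307.1] [61.5 61.4] 81.1 zmax 0.0807
to (457.5, -298.5, 150, 67) d [-396.6, 482.4, -10.3] r [0.002, -0.01, -0.723] rows 15.0
to (457.5, -298.5, 36, 67) d [-397.7, 482.6, 103.7] r [0.002, -0.01, -0.723] rows 15.2
```

View pics/t4.png

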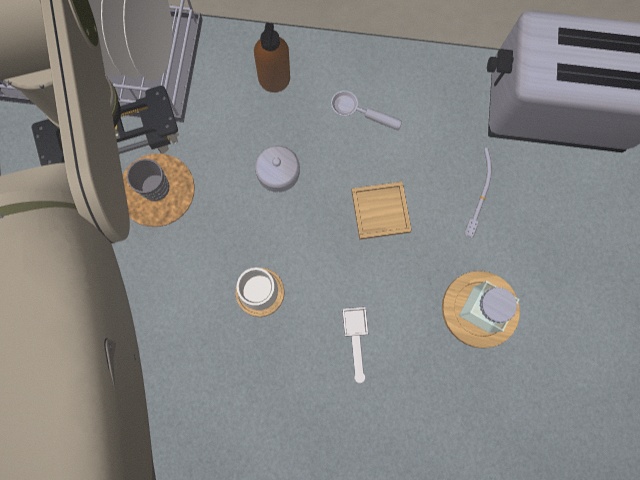

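The cup is upright on the mat (149,180) and the square tray is empty at (381,210). I'll move to above the jar and re-measure tray and jar yaw.

{"method": "send_rows", "body": {"commands": [[[-15,18,-5],[0,0,0],-1],[[-40,48,-10],[0,0,0],-1],[[-65,78,-10],[0,0,-0.06],-1],[[-90,109,-10],[0,0,-0.12],-1],[[-115,139,-10],[0,0,-0.18],-1],[[-140,169,-10],[0,0,-0.24],-1],[[-165,200,-10],[0,0,-0.3],-1],[[-190,230,-10],[0,0,-0.36],-1],[[-215,261,-10],[0,0,-0.42],-1],[[-240,291,-10],[0,0,-0.48],-1],[[-265,322,-10],[0,0,-0.54],-1],[[-290,352,-10],[0,0,-0.6],-1],[[-315,382,-10],[0,0,-0.66],-1],[[-340,413,-10],[0,0,-0.72],-1],[[-365,443,-10],[0,0,-0.723],-1],[[-385,468,-10],[0,0,-0.723],-1],[[-397,482,-10],[0,0,-0.723],-1],[[-397,482,-10],[0,0,-0.723],-1],[[-397,482,-10],[0,0,-0.723],-1]]}}

```text
time_s: 8.85
position: [0.456, -0.2984, 0.1485]
tcp_rot: [0.834, 0.551, 0.005, -0.001]
wrist_force: [0.4, 0.4, 0.2]
opening: 0.0932
```

Run:
```python
from h import *
f=cv2.imread("pics/t4.png")[:,:,::-1].copy(); g=dict(np.load("pics/top0.npz")); g["frame"]=f
m=cv2.inRange(cv2.cvtColor(f,cv2.COLOR_RGB2HSV),(8,70,60),(28,255,255)); m[:,:330]=0; m[:,430:]=0
c=max(cv2.findContours(m,cv2.RETR_EXTERNAL,cv2.CHAIN_APPROX_NONE)[0],key=cv2.contourArea)[:,0]
print("tray",cv2.minAreaRect((ray(g,c,.014)*1000).astype(np.float32)))
C=cloud(g); k=(np.hypot(C[...,0]-.458,C[...,1]+.298)<.05)
for lo,hi in((.03,.045),(.045,.06),(.06,.078),(.03,.078)):
    for n in("top0","side0"):
        D=cloud(dict(np.load(f"pics/{n}.npz"))); p=D[(np.hypot(D[...,0]-.458,D[...,1]+.298)<.047)&(D[...,2]>lo)&(D[...,2]<hi)]
        print(n,lo,len(p),cv2.minAreaRect((p[:,:2]*1000).astype(np.float32)))
st(); go(457.5,-298.5,36,67)
```

```text
tray ((614.7698974609375, -105.29206085205078), (94.60223388671875, 94.76707458496094), 15.359816551208496)
top0 0.03 134 ((458.28228759765625, -296.7215270996094), (58.699214935302734, 60.27911376953125), 67.04419708251953)
side0 0.03 153 ((456.3397521972656, -298.027099609375), (64.6451187133789, 60.71946716308594), 65.53692626953125)
top0 0.045 156 ((458.3986511230469, -298.1613464355469), (61.551692962646484, 61.00959014892578), 66.8338394165039)
side0 0.045 174 ((458.04132080078125, -298.5511779785156), (63.86289596557617, 62.347537994384766), 65.9288101196289)
top0 0.06 245 ((458.3453369140625, -298.2426452636719), (61.50722122192383, 61.11845016479492), 67.1191177368164)
side0 0.06 210 ((456.7911376953125, -298.9637145996094), (66.5950927734375, 63.05095672607422), 66.6501235961914)
top0 0.03 535 ((458.2730712890625, -298.181640625), (61.65129470825195, 61.396358489990234), 67.00004577636719)
side0 0.03 537 ((457.08001708984375, -299.1487731933594), (66.93547058105469, 63.5100212097168), 65.81312561035156)
t 8.8 tcp [ 456.  -298.4  148.5] yaw 66.9 open 93.2 F [0.4 0.4 0.2]
to (457.5, -298.5, 36, 67) d [-0.5, 1.1, 112.5] r [0.003, -0.009, -0.002] rows 2.7
```

{"method": "send_rows", "body": {"commands": [[[0,1,25],[0.003,-0.009,0],-1],[[0,1,55],[0.003,-0.009,0],-1],[[0,1,85],[0.003,-0.009,0],-1],[[0,1,103],[0.003,-0.009,0],-1],[[0,1,112],[0.003,-0.009,0],-1],[[0,1,112],[0.003,-0.009,0],-1],[[0,1,112],[0.003,-0.009,0],-0.3],[[0,1,112],[0.003,-0.009,0],0.1],[[0,1,112],[0.003,-0.009,0],0.4],[[0,1,112],[0.003,-0.009,0],0.4],[[0,1,112],[0.003,-0.009,0],1],[[0,1,112],[0.003,-0.009,0],1],[[0,1,112],[0.003,-0.009,0],1],[[0,1,112],[0.003,-0.009,0],1],[[0,1,112],[0.003,-0.009,0],1]], "force": 25}}

```text
time_s: 10.1
position: [0.458, -0.2984, 0.0374]
tcp_rot: [0.835, 0.551, 0.0, 0.0]
wrist_force: [-0.1, 1.4, 6.0]
opening: 0.0602
```

Run:
```python
from h import *
st()
```

```text
t 10.1 tcp [ 458.  -298.4   37.4] yaw 66.9 open 60.2 F [-0.1  1.4  6. ]
```

{"method": "send_rows", "body": {"commands": [[[0,0,-2],[0,0,0],1],[[0,0,-6],[0,0,0],1],[[0,0,-15],[0,0,0],1],[[0,0,-30],[0,0,0],1],[[0,0,-50],[0,0,0],1],[[0,0,-70],[0,0,0],1],[[0,0,-85],[0,0,0],1],[[0,0,-90],[0,0,0],1],[[0,0,-90],[0,0,0],1]]}}

```text
time_s: 10.85
position: [0.4589, -0.2991, 0.1294]
tcp_rot: [0.835, 0.551, 0.001, 0.002]
wrist_force: [-0.6, -0.1, -4.1]
opening: 0.0597
```

Run:
```python
from h import *
from bench import arm
st(); go(614.8,-105.2,110,15.3)
f=arm.grab_frame("side"); cv2.imwrite("pics/s5.png",cv2.resize(f["frame"][60:260,240:480,::-1],None,fx=2.5,fy=2.5))
```

```text
t 10.8 tcp [ 458.9 -299.1  129.4] yaw 66.9 open 59.7 F [-0.6 -0.1 -4.1]
to (614.8, -105.2, 110, 15.3) d [239.6, 67.1, 19.5] r [0.004, -0.001, 0.9] rows 7.2
```

View pics/s5.png

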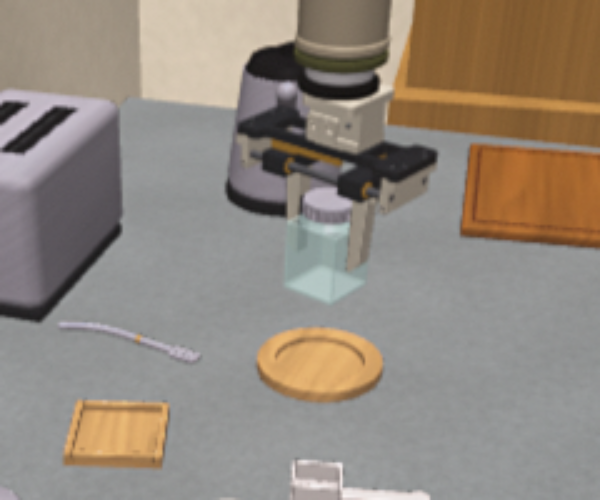

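The jar hangs upright in the jaws (crop 325,255) and the wide dish is empty. I'll carry it to the square tray, turning it 0.9 rad.

{"method": "send_rows", "body": {"commands": [[[8,2,0],[0,0,0.04],1],[[24,7,0],[0,0,0.1],1],[[44,12,0],[0,0,0.17],1],[[64,18,0],[0,0,0.24],1],[[84,23,0],[0,0,0.31],1],[[104,29,0],[0,0,0.38],1],[[124,35,0],[0,0,0.45],1],[[144,40,0],[0,0,0.52],1],[[164,46,0],[0,0,0.59],1],[[184,51,0],[0,0,0.66],1],[[204,57,0],[0,0,0.73],1],[[222,62,4],[0,0,0.8],1],[[234,66,10],[0,0,0.86],1],[[239,67,16],[0,0,0.9],1],[[239.5,67,20],[0,0,0.9],1],[[239.5,67,20],[0,0,0.9],1],[[239.5,67,20],[0,0,0.9],1]]}}

```text
time_s: 12.32
position: [0.6127, -0.1048, 0.1064]
tcp_rot: [0.991, 0.134, -0.001, 0.0]
wrist_force: [0.6, -0.3, -3.9]
opening: 0.0597
```

Run:
```python
from h import *
from bench import arm
st(); go(614.8,-105.2,40,15.3)
find(614,-105,[(.075,.15)],"side")
```

```text
t 12.3 tcp [ 612.7 -104.8  106.4] yaw 15.4 open 59.7 F [ 0.6 -0.3 -3.9]
to (614.8, -105.2, 40, 15.3) d [2.0, 0.9, 66.4] r [0.0, 0.001, 0.001] rows 1.6
side (0.075, 0.15) 830 circ [ 609.8 -100.8] 32.2 rect [609.2 -97.2] [60.7 82.6] 15.6 zmax 0.15
```

{"method": "send_rows", "body": {"commands": [[[2,1,12],[0,0,0],1],[[2,1,26],[0,0,0],1],[[2,1,40],[0,0,0],1],[[2,1,50],[0,0,0],1],[[2,1,57],[0,0,0],1],[[2,1,61],[0,0,0],1],[[2,1,63],[0,0,0],1],[[2,1,64],[0,0,0],1],[[2,1,65],[0,0,0],1],[[2,1,66],[0,0,0],1],[[2,1,66],[0,0,0],1]]}}

```text
time_s: 13.28
position: [0.6157, -0.1056, 0.0416]
tcp_rot: [0.991, 0.133, 0.0, 0.001]
wrist_force: [0.1, -0.2, -3.4]
opening: 0.0597
```

Run:
```python
from h import *
from bench import arm
st()
f=arm.grab_frame("side"); cv2.imwrite("pics/s6.png",cv2.resize(f["frame"][130:270,210:380,::-1],None,fx=3.5,fy=3.5))
```

```text
t 13.3 tcp [ 615.7 -105.6   41.6] yaw 15.3 open 59.7 F [ 0.1 -0.2 -3.4]
```

View pics/s6.png

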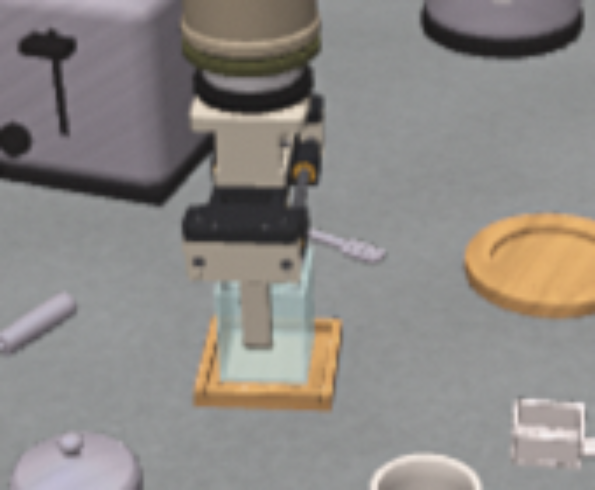

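The jar is aligned with and inside the tray walls (crop 265,370). I'll lower it the last few mm.

{"method": "send_rows", "body": {"commands": [[[0,0,1],[0,0,0],1],[[0,0,2],[0,0,0],1],[[0,0,3],[0,0,0],1],[[0,0,4],[0,0,0],1],[[0,0,5],[0,0,0],1],[[0,0,5],[0,0,0],1]]}}

```text
time_s: 13.83
position: [0.6158, -0.1057, 0.0374]
tcp_rot: [0.991, 0.133, 0.001, 0.001]
wrist_force: [-3.2, 0.6, 3.7]
opening: 0.0599
```

{"method": "send_rows", "body": {"commands": [[[0,0,0],[0,0,0],0.25],[[0,0,0],[0,0,0],0],[[0,0,0],[0,0,0],-0.5],[[0,0,0],[0,0,0],-1],[[0,0,0],[0,0,0],-1],[[0,0,0],[0,0,0],-1],[[0,0,0],[0,0,0],-1],[[0,0,-15],[0,0,0],-1],[[0,0,-40],[0,0,0],-1],[[0,0,-75],[0,0,0],-1],[[0,0,-110],[0,0,0],-1],[[0,0,-110],[0,0,0],-1],[[0,0,-110],[0,0,0],-1]]}}

```text
time_s: 14.92
position: [0.618, -0.1061, 0.1513]
tcp_rot: [0.991, 0.133, 0.004, 0.002]
wrist_force: [-0.6, 1.3, -0.3]
opening: 0.0928
```

Run:
```python
from h import *
from bench import arm
st(); go(439.5,91.3,147,25.7);go(439.5,91.3,25,25.7)
find(614,-105,[(.03,.07),(.095,.12)],"side",rad=.045)
```

```text
t 14.9 tcp [ 618.  -106.1  151.3] yaw 15.3 open 92.8 F [-0.6  1.3 -0.3]
to (439.5, 91.3, 147, 25.7) d [-120.0, -237.6, 2.4] r [0.005, -0.006, -0.181] rows 6.4
to (439.5, 91.3, 25, 25.7) d [-120.8, -238.2, 124.4] r [0.005, -0.006, -0.181] rows 7.1
side (0.03, 0.07) 417 circ [ 615.1 -107.8] 34.8 rect [ 614.5 -105.7] [60.3 65.8] 15.4 zmax 0.07
side (0.095, 0.12) 287 circ [ 613.9 -103.9] 21.0 rect [ 613.5 -105.1] [54.5 55.3] 53.4 zmax 0.1062
```

The jar stands at (614.5,−105.5), well centred. Next is the mate.

{"method": "send_rows", "body": {"commands": [[[-10,-20,-3],[0,0,-0.02],-1],[[-25,-50,-3],[0,0,-0.06],-1],[[-42,-82,0],[0,0,-0.1],-1],[[-58,-114,0],[0,0,-0.14],-1],[[-74,-146,0],[0,0,-0.181],-1],[[-90,-178,0],[0,0,-0.181],-1],[[-105,-208,2],[0,0,-0.181],-1],[[-116,-230,2],[0,0,-0.181],-1],[[-120,-237.5,2],[0,0,-0.181],-1],[[-120,-237.5,2],[0.004,-0.006,-0.181],-1],[[-120,-237.5,2],[0.004,-0.006,-0.181],-1],[[-120,-237.5,2],[0.004,-0.006,-0.181],-1]]}}

```text
time_s: 15.97
position: [0.4386, 0.0907, 0.1453]
tcp_rot: [0.975, 0.222, -0.002, -0.0]
wrist_force: [-0.4, -0.0, -0.2]
opening: 0.0931
```

Run:
```python
from h import *
st(); go(439.5,91.3,25,25.7)
```

```text
t 16.0 tcp [438.6  90.7 145.3] yaw 25.7 open 93.1 F [-0.4 -0.  -0.2]
to (439.5, 91.3, 25, 25.7) d [1.5, -0.0, 120.3] r [-0.001, 0.004, -0.0] rows 2.9
```

{"method": "send_rows", "body": {"commands": [[[1,0,20],[0,0.003,0],-1],[[1,0,50],[0,0.003,0],-1],[[1,0,80],[0,0.003,0],-1],[[1,0,105],[0,0.003,0],-1],[[1,0,117],[0,0.003,0],-1],[[1,0,120],[0,0.003,0],-1],[[1,0,120],[0,0.003,0],-0.3],[[1,0,120],[0,0.003,0],0],[[1,0,120],[0,0.003,0],0.3],[[1,0,120],[0,0.003,0],0.3],[[1,0,120],[0,0.003,0],1],[[1,0,120],[0,0.003,0],1],[[1,0,120],[0,0.003,0],1],[[1,0,120],[0,0.003,0],1],[[1,0,120],[0,0.003,0],1]], "force": 22}}

```text
time_s: 17.22
position: [0.4403, 0.0911, 0.0266]
tcp_rot: [0.975, 0.222, 0.001, -0.0]
wrist_force: [-0.5, -1.8, 6.4]
opening: 0.0671
```

{"method": "send_rows", "body": {"commands": [[[0,0,-2],[0,0,0],1],[[0,0,-6],[0,0,0],1],[[0,0,-15],[0,0,0],1],[[0,0,-15],[0,0,0],1],[[0,0,-15],[0,0,0],1]]}}

```text
time_s: 17.63
position: [0.4408, 0.0912, 0.0424]
tcp_rot: [0.975, 0.222, 0.001, -0.0]
wrist_force: [0.3, -0.8, -3.3]
opening: 0.0671
```

Run:
```python
from h import *
from bench import arm
st(); go(459.5,-295,130,25.7)
f=arm.grab_frame("side"); cv2.imwrite("pics/s7.png",cv2.resize(f["frame"][180:340,250:430,::-1],None,fx=3,fy=3))
```

```text
t 17.6 tcp [440.8  91.2  42.4] yaw 25.7 open 67.1 F [ 0.3 -0.8 -3.3]
to (459.5, -295, 130, 25.7) d [-150.3, 356.2, -88.0] r [0.0, -0.003, -0.0] rows 9.5
```

View pics/s7.png

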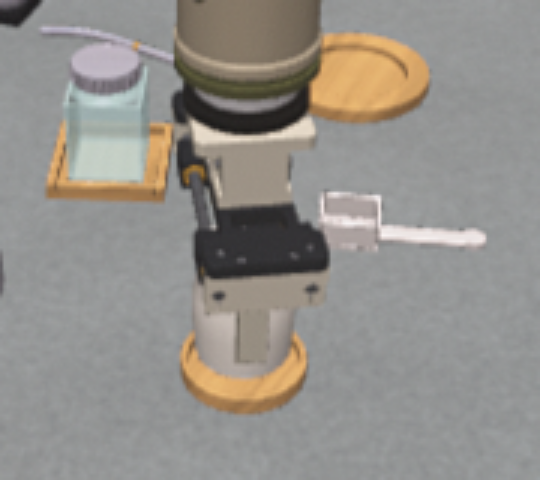

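The mate is held upright (crop 245,330), and the jar is seated in its tray (105,130). I'll carry the mate to the wide dish.

{"method": "send_rows", "body": {"commands": [[[0,0,-20],[0,0,0],1],[[0,0,-45],[0,0,0],1],[[-4,10,-70],[0,0,0],1],[[-14,33,-85],[0,0,0],1],[[-27,64,-85],[0,0,0],1],[[-40,95,-85],[0,0,0],1],[[-53,126,-85],[0,0,0],1],[[-66,156,-85],[0,0,0],1],[[-79,187,-85],[0,0,0],1],[[-92,218,-85],[0,0,0],1],[[-105,249,-85],[0,0,0],1],[[-118,280,-85],[0,0,0],1],[[-131,311,-85],[0,0,0],1],[[-142,337,-80],[0,0,0],1],[[-148,351,-70],[0,0,0],1],[[-150,356,-55],[0,0,0],1],[[-150,356,-45],[0,0,0],1],[[-150,356,-45],[0,0,0],1],[[-150,356,-45],[0,0,0],1]]}}

```text
time_s: 19.27
position: [0.4586, -0.2934, 0.0853]
tcp_rot: [0.975, 0.222, 0.0, -0.002]
wrist_force: [0.4, -0.4, -3.4]
opening: 0.0669
```

Run:
```python
from h import *
st(); go(459.5,-295,30,25.7); find(459,-295,[(.063,.1)],"side",rad=.05)
```

```text
t 19.3 tcp [ 458.6 -293.4   85.3] yaw 25.7 open 66.9 F [ 0.4 -0.4 -3.4]
to (459.5, -295, 30, 25.7) d [0.0, 2.0, 55.3] r [-0.003, -0.001, 0.0] rows 1.3
side (0.063, 0.1) 255 circ [ 454.4 -284.5] 25.9 rect [ 450.5 -267.6] [63.6 41.2] 13.4 zmax 0.0999
```

{"method": "send_rows", "body": {"commands": [[[0,2,12],[0,0,0],1],[[0,2,24],[0,0,0],1],[[0,2,36],[0,0,0],1],[[0,2,44],[0,0,0],1],[[0,2,50],[0,0,0],1],[[0,2,53],[0,0,0],1],[[0,2,55],[0,0,0],1],[[0,2,56],[0,0,0],1],[[0,2,57],[0,0,0],1],[[0,2,57],[0,0,0],1]]}}

```text
time_s: 20.15
position: [0.4605, -0.2957, 0.0297]
tcp_rot: [0.975, 0.223, 0.001, -0.001]
wrist_force: [-0.4, -0.0, -2.7]
opening: 0.0668
```

{"method": "send_rows", "body": {"commands": [[[0,0,0.5],[0,0,0],1],[[0,0,1.5],[0,0,0],1],[[0,0,2.5],[0,0,0],1],[[0,0,3],[0,0,0],1],[[0,0,3],[0,0,0],1]]}}

```text
time_s: 20.57
position: [0.4606, -0.2957, 0.0267]
tcp_rot: [0.975, 0.223, 0.001, -0.0]
wrist_force: [0.1, 0.3, -2.0]
opening: 0.0666
```

{"method": "send_rows", "body": {"commands": [[[0,0,0.7],[0,0,0],1],[[0,0,1.4],[0,0,0],1],[[0,0,1.4],[0,0,0],1],[[0,0,1.4],[0,0,0],1]]}}

```text
time_s: 20.9
position: [0.4607, -0.2958, 0.0267]
tcp_rot: [0.975, 0.223, 0.001, -0.001]
wrist_force: [-5.2, 2.9, 10.3]
opening: 0.0671
```

Seated. I'll release and retreat.

{"method": "send_rows", "body": {"commands": [[[0,0,0],[0,0,0],0.25],[[0,0,0],[0,0,0],0],[[0,0,0],[0,0,0],-0.5],[[0,0,0],[0,0,0],-1],[[0,0,0],[0,0,0],-1],[[0,0,0],[0,0,0],-1],[[0,0,0],[0,0,0],-1],[[0,0,-15],[0,0,0],-1],[[0,0,-40],[0,0,0],-1],[[0,0,-75],[0,0,0],-1],[[0,0,-110],[0,0,0],-1],[[0,0,-120],[0,0,0],-1],[[0,0,-120],[0,0,0],-1],[[0,0,-120],[0,0,0],-1]]}}

```text
time_s: 22.07
position: [0.4608, -0.2962, 0.147]
tcp_rot: [0.975, 0.223, 0.002, 0.0]
wrist_force: [0.6, -0.3, -0.2]
opening: 0.0931
```

Run:
```python
from h import *
st(); go(604.8,307.6,147,25.7); find(460,-295,[(.03,.07),(.083,.1)],"side",rad=.05);find(605,307,[(.03,.06),(.068,.09)],"top",rad=.05)
```

```text
t 22.1 tcp [ 460.8 -296.2  147. ] yaw 25.7 open 93.1 F [ 0.6 -0.3 -0.2]
to (604.8, 307.6, 147, 25.7) d [391.9, -481.4, 0.7] r [0.001, -0.003, 0.001] rows 14.9
side (0.03, 0.07) 389 circ [ 459.4 -295.2] 30.8 rect [ 458.1 -292.6] [65.7 62.1] 56.6 zmax 0.0698
side (0.083, 0.1) 160 circ [ 459.6 -295.9] 28.1 rect [ 460.3 -297.1] [59.1 60.9] 19.0 zmax 0.0938
top (0.03, 0.06) 406 circ [604.6 307.7] 26.9 rect [605.2 307.8] [57.3 55.4] 26.2 zmax 0.06
top (0.068, 0.09) 331 circ [605.1 308.2] 28.9 rect [605.8 309. ] [61.7 60.1] 34.4 zmax 0.083
```

The mate is at (459.5,−295.5), on the dish centre. Back to the cup.

{"method": "send_rows", "body": {"commands": [[[13,-16,0],[0,0,0],-1],[[37,-45,0],[0,0,0],-1],[[62,-76,0],[0,0,0],-1],[[87,-107,0],[0,0,0],-1],[[112,-138,0],[0,0,0],-1],[[137,-168,0],[0,0,0],-1],[[162,-199,0],[0,0,0],-1],[[187,-230,0],[0,0,0],-1],[[212,-260,0],[0,0,0],-1],[[237,-291,0],[0,0,0],-1],[[262,-322,0],[0,0,0],-1],[[287,-352,0],[0,0,0],-1],[[312,-383,0],[0,0,0],-1],[[337,-414,0],[0,0,0],-1],[[362,-445,0],[0,0,0],-1],[[383,-470,0],[0,0,0],-1],[[392,-481,0],[0,0,0],-1],[[392,-481,0],[0,0,0],-1],[[392,-481,0],[0,0,0],-1],[[392,-481,0],[0,0,0],-1]]}}

```text
time_s: 23.83
position: [0.6029, 0.3072, 0.1445]
tcp_rot: [0.975, 0.223, -0.001, -0.001]
wrist_force: [-0.3, 0.3, -0.4]
opening: 0.0928
```

Run:
```python
from h import *
st(); go(604.8,307.6,28,25.7)
```

```text
t 23.8 tcp [602.9 307.2 144.5] yaw 25.7 open 92.8 F [-0.3  0.3 -0.4]
to (604.8, 307.6, 28, 25.7) d [2.2, 0.8, 116.5] r [-0.003, 0.002, 0.0] rows 2.8
```

{"method": "send_rows", "body": {"commands": [[[1,0.5,20],[0,0,0],-1],[[1.5,0.5,50],[0,0,0],-1],[[1.5,0.5,80],[0,0,0],-1],[[1.5,0.5,103],[0,0,0],-1],[[1.5,0.5,114],[0,0,0],-1],[[1.5,0.5,116],[0,0,0],-1],[[1.5,0.5,116],[0,0,0],-0.3],[[1.5,0.5,116],[0,0,0],0.1],[[1.5,0.5,116],[0,0,0],0.4],[[1.5,0.5,116],[0,0,0],0.4],[[1.5,0.5,116],[0,0,0],1],[[1.5,0.5,116],[0,0,0],1],[[1.5,0.5,116],[0,0,0],1],[[1.5,0.5,116],[0,0,0],1],[[1.5,0.5,116],[0,0,0],1]], "force": 10}}

```text
time_s: 25.08
position: [0.6048, 0.3079, 0.0298]
tcp_rot: [0.975, 0.223, -0.0, -0.001]
wrist_force: [-1.2, -1.1, 5.9]
opening: 0.0605
```

{"method": "send_rows", "body": {"commands": [[[0,0,-2],[0,0,0],1],[[0,0,-8],[0,0,0],1],[[0,0,-20],[0,0,0],1],[[0,0,-40],[0,0,0],1],[[0,0,-60],[0,0,0],1],[[0,0,-75],[0,0,0],1],[[0,0,-80],[0,0,0],1],[[0,0,-80],[0,0,0],1]]}}

```text
time_s: 25.75
position: [0.6064, 0.3083, 0.1126]
tcp_rot: [0.975, 0.223, 0.002, -0.002]
wrist_force: [0.1, -0.4, -0.3]
opening: 0.0606
```

Run:
```python
from h import *
from bench import arm
st(); go(440,91,90,25.7); find(605,307,[(.075,.12)],"side",rad=.05)
```

```text
t 25.8 tcp [606.4 308.3 112.6] yaw 25.7 open 60.6 F [ 0.1 -0.4 -0.3]
to (440, 91, 90, 25.7) d [-244.3, 123.6, 21.4] r [-0.002, -0.004, 0.001] rows 6.6
side (0.075, 0.12) 320 circ [606.2 308.4] 25.4 rect [594.1 324.7] [54.5 36.8] 36.7 zmax 0.1199
```

{"method": "send_rows", "body": {"commands": [[[-8,4,0],[0,0,0],1],[[-28,14,0],[0,0,0],1],[[-54,27,0],[0,0,0],1],[[-80,40,0],[0,0,0],1],[[-106,54,0],[0,0,0],1],[[-132,67,0],[0,0,0],1],[[-158,80,0],[0,0,0],1],[[-184,93,0],[0,0,0],1],[[-210,106,4],[0,0,0],1],[[-232,117,12],[0,0,0],1],[[-242,122,20],[0,0,0],1],[[-244.5,123.5,30],[0,0,0],1],[[-244.5,123.5,40],[0,0,0],1],[[-244.5,123.5,40],[0,0,0],1],[[-244.5,123.5,40],[0,0,0],1]]}}

```text
time_s: 27.05
position: [0.4383, 0.0912, 0.0689]
tcp_rot: [0.975, 0.223, -0.001, -0.002]
wrist_force: [-0.4, -0.7, -0.3]
opening: 0.0604
```

Run:
```python
from h import *
from bench import arm
st(); go(440,91,33,25.7)
f=arm.grab_frame("side"); cv2.imwrite("pics/s8.png",cv2.resize(f["frame"][160:340,250:430,::-1],None,fx=3,fy=3))
```

```text
t 27.1 tcp [438.3  91.2  68.9] yaw 25.8 open 60.4 F [-0.4 -0.7 -0.3]
to (440, 91, 33, 25.7) d [1.5, 1.0, 35.9] r [-0.004, 0.001, 0.001] rows 0.9
```

View pics/s8.png

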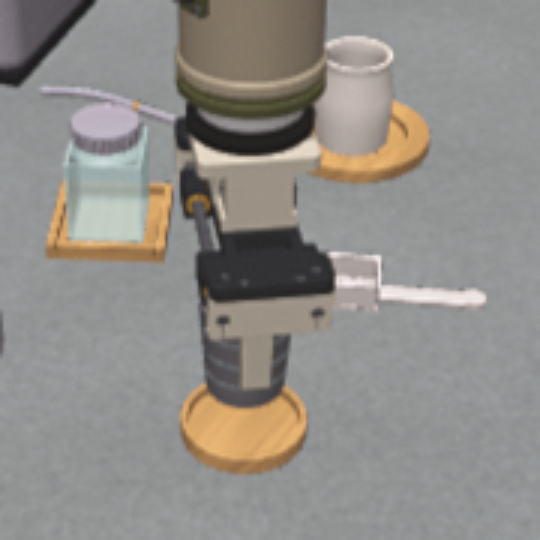

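The cup is over the small dish (crop 245,390), with the mate (355,100) and jar (105,180) standing in their places. I'll lower the cup.

{"method": "send_rows", "body": {"commands": [[[1,0.5,10],[0,0,0],1],[[1,0.5,20],[0,0,0],1],[[1,0.5,28],[0,0,0],1],[[1,0.5,33],[0,0,0],1],[[1,0.5,36],[0,0,0],1],[[1,0.5,37],[0,0,0],1],[[1,0.5,38],[0,0,0],1],[[1,0.5,39],[0,0,0],1],[[1,0.5,39],[0,0,0],1]]}}

```text
time_s: 27.85
position: [0.4403, 0.0914, 0.0309]
tcp_rot: [0.975, 0.223, 0.0, -0.002]
wrist_force: [0.2, -0.1, -0.9]
opening: 0.0604
```

{"method": "send_rows", "body": {"commands": [[[0,0,0.7],[0,0,0],1],[[0,0,1.4],[0,0,0],1],[[0,0,1.4],[0,0,0],1]]}}

```text
time_s: 28.1
position: [0.4413, 0.0915, 0.0309]
tcp_rot: [0.975, 0.223, 0.001, -0.001]
wrist_force: [-3.4, -0.6, 7.7]
opening: 0.0605
```

{"method": "send_rows", "body": {"commands": [[[0,0,0],[0,0,0],0.25],[[0,0,0],[0,0,0],0],[[0,0,0],[0,0,0],-0.5],[[0,0,0],[0,0,0],-1],[[0,0,0],[0,0,0],-1],[[0,0,0],[0,0,0],-1],[[0,0,0],[0,0,0],-1],[[0,0,-15],[0,0,0],-1],[[0,0,-40],[0,0,0],-1],[[0,0,-75],[0,0,0],-1],[[0,0,-110],[0,0,0],-1],[[0,0,-150],[0,0,0],-1],[[0,0,-180],[0,0,0],-1],[[0,0,-180],[0,0,0],-1],[[0,0,-180],[0,0,0],-1]]}}

```text
time_s: 29.35
position: [0.4426, 0.0911, 0.2133]
tcp_rot: [0.975, 0.223, 0.004, -0.001]
wrist_force: [0.4, 1.2, -0.7]
opening: 0.0927
```

Run:
```python
from h import *
st()
find(440,91,[(.03,.06),(.07,.09)],"side",rad=.045)
find(460,-295,[(.03,.07),(.083,.1)],"side",rad=.05);find(460,-295,[(.083,.1)],"top",rad=.05)
find(614.5,-105,[(.03,.07),(.095,.12)],"side",rad=.05,save="s9")
find(614.5,-105,[(.03,.07),(.095,.12)],"top",rad=.05)
```

```text
t 29.4 tcp [442.6  91.1 213.3] yaw 25.8 open 92.7 F [ 0.4  1.2 -0.7]
side (0.03, 0.06) 485 circ [442.2  91.5] 27.3 rect [442.2  92.2] [57.5 57.4] 60.2 zmax 0.06
side (0.07, 0.09) 284 circ [442.1  91.5] 28.9 rect [441.7  91.2] [58.6 61.2] 18.7 zmax 0.0823
side (0.03, 0.07) 299 circ [ 459. -295.] 30.5 rect [ 454.6 -291.6] [63.8 56.2] 70.5 zmax 0.07
side (0.083, 0.1) 103 circ [ 460.2 -296. ] 28.7 rect [ 450.2 -300. ] [38.2 67.3] 14.1 zmax 0.0927
top (0.083, 0.1) 381 circ [ 460.5 -294.5] 28.1 rect [ 460.8 -294.7] [59.8 60.7] 3.4 zmax 0.0963
side (0.03, 0.07) 413 circ [ 614.6 -107.3] 34.2 rect [ 614.6 -106.3] [60.2 67.5] 14.9 zmax 0.0699
side (0.095, 0.12) 284 circ [ 614.2 -104.4] 20.9 rect [ 613.9 -105. ] [55.1 56.8] 40.7 zmax 0.1058
top (0.03, 0.07) 320 circ [ 615.2 -104.4] 34.3 rect [ 615.6 -104.5] [61.8 60.7] 15.5 zmax 0.0698
top (0.095, 0.12) 867 circ [ 614.4 -104.4] 19.8 rect [ 614.7 -104.4] [55.6 54.7] 39.6 zmax 0.1081
```

View pics/s9.png

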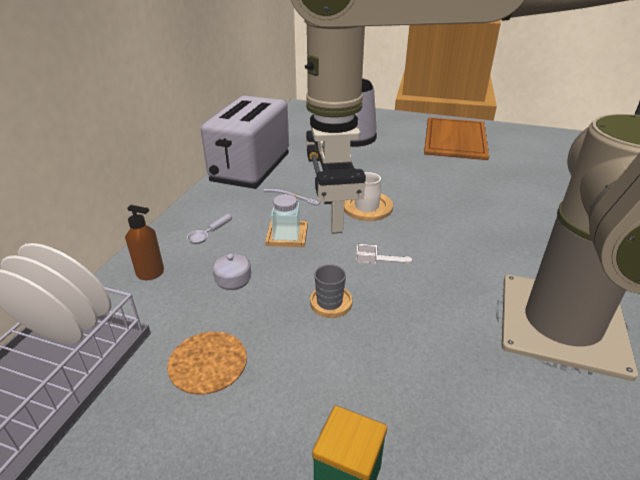

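All three pieces stand in their own trays: cup (330,287), jar (286,220), mate (368,193). The bystanders have not visibly moved and the gripper is clear, so I'll hand in.

```bash
python3 -c "
from bench import arm
print(arm.close_job())"
```

```text
the job is handed in; nothing more can be done
None
```

All three pieces now stand upright in their own trays, let go. I handed the job in at about 29 s; it reported no verdict. I stood the cup on the cork mat and let go, moved the jar to the square tray and the mate to the wide-rimmed dish, then took the cup from the mat to the small dish.

| Piece | Distance from its tray's centre (camera) | Allowed |
|---|---|---|
| Mate | about 1 mm | 16 mm |
| Jar | about 1 mm | 15 mm |
| Cup | about 2 mm | 14 mm |

- **Heights:** each piece touched down at the gripper height that matches its tray floor. I felt for the floor in small steps, and the wrist force stayed at about 11–12 N or less in the readings.
- **Bystanders:** the bombilla, scoop and sugar pot look unmoved in the last picture; I did not measure them again.
- **Disagreements:** the gripper opening read about 2 mm wider on the cup than its size at that height. Some piece tops measured 2–6 mm high in depth, which I put down to noise at the edges. Neither changed the result.

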